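# Set the rotary stage to its target line

### The arm

A 7-joint arm with a two-finger parallel gripper is mounted at the origin on a cart in front of the work surface, level with it; the furniture and walls round the work are solid. World frame = base frame: x ahead of the robot, y to its left, z up, the work surface at z = 0. Lengths are in mm, angles in degrees, forces in N, time in s.
With the tool pointing down it reaches from about 400 to 900 mm from the base axis. Payload 5.5 kg.
Tool frame: the origin (TCP) lies midway between the tips of the shut fingers; the grasp point (between the pads) lies ctrl.grasp_offset behind it (ctrl.grasp_offset is the distance from the TCP to the grasp point, in mm); x points along the fingers, z is the direction in which the jaws open and shut, and the axes are right-handed (so a half turn about x gives the same grasp; the last joint's range is limited). The gripper opens to 85 mm and grips with 20 to 120 N. Pads are 22 mm wide; open, the fingers measure 114 mm over their backs; the gripper's body (76 mm by 85 mm) begins 54 mm behind the grasp point. The pads swing forward as they close: fully open they stand 13 mm farther back than shut.
Start: joints at [-56.138, 28.699, -24.465, 88.831, 12.651, 65.22, -12.049], TCP at [209.237, 615.402, 231.31] pointing down, gripper open.
Joint ranges: [-164.97, 164.97], [-17.58, 116.51], [-87.97, 89.64], [11.32, 138.91], [-80.73, 260.73], [10.89, 115.49], [-147.41, 147.41]. Speed limits (degrees/s): [147.25, 147.25, 180, 180, 180, 180, 180].

### API

Orientations are given as [roll, pitch, yaw] about the fixed x, y, z axes, in that order (R = Rz(yaw) Ry(pitch) Rx(roll)).
In Python, from station import ctrl gives the robot as it stands.
- The arm moves only by the tool step_arm, never from a script. Its argument "steps" is a list of rows, each a list of 7 numbers: the turn, a rotation vector about the tool's x, y, z in degrees, then the shift along the tool's x, y, z in mm, then the finger opening in mm, from 0 to 85.4. In form: [[wx, wy, wz, dx, dy, dz, grip], ...]. A call has 1 to 20 rows; each row is the pose to reach, as a shift and turn from the pose commanded when the call began, along the tool's axes at that moment; what a row does not reach only later rows make up. A row lasts 1/12 s, in which the tool goes at most 41.7 mm and 7.16 degrees, less where a joint would pass 70% of its speed; a pose out of reach is approached as far as the arm can. A call with a gripper value outside its range is refused whole. The fingers move at their own pace and stop on an object; "squeeze" is the grip in N (left out, the last holds). Time passes only in rows, so rows that repeat a pose let the fingers close. It gives the time, the measured TCP pose, the force and the opening at its end, in the units of the state.
- ctrl.read_state(): the state, without advancing time (a new reading comes with each control period).
- ctrl.read_camera(name): name is "scene" or "top"; returns (picture, depth): 384x512x3 uint8, red, green, blue; 384x512 float32, mm along the optical axis (not along the pixel's ray), 0 where there is no reading.
- ctrl.calibration(name): a dict with "vfov" (degrees; the focal length in pixels is half the picture's height over the tangent of half this angle, whatever the lens; pixels are square), "cx", "cy" (the principal point, pixels), "extrinsics" (4x4, takes a point from world to camera coordinates). Camera axes: x right, y down, z forward; pixel columns grow to the right and rows downward; lengths in mm; the calibration is good to about 2 mm. A picture is of the moment at which its call begins. calibration takes no time and is no camera call.
- ctrl.hand_in(): hands the job in, once; it reports no verdict.
The state is a dict: "clock": time; "qpos": joint angles; "joint_vel": joint speeds; "effort": joint torques, N m; "eef_pos": TCP position; "eef_rot": TCP orientation; "wrist_force": force on the tool from outside, world axes, zero at the start; "torque": the same for the moment, N m; "opening": finger opening in mm.
Only numpy, scipy, OpenCV 4.12 (cv2) and the standard library are available. Lean on these libraries where they do the work, as an engineer would, in place of code of your own. Each camera call takes 0.05 s, during which the arm holds its last target. There are 200 camera calls.

### The job

Set the rotary stage: with the fingertips, push its raised black bar so that the dial turns, until the index line on the dial's rim lines up with the target line on the fixed scale collar (the long line with the small raised tab at its outer end). Push gently and do not grip the bar; leave the bottle, filter and beaker beside the stage where they stand, and finish with the hand clear of everything.

Things in the scene. Friction and masses are not known exactly. Their poses are not given: they have to be found in the camera images.
- dial (a joint): Angle of the dial (rad), growing counter-clockwise seen from above. It turns either way without stops and stays where it is left (friction 0.15 N m, some 3 N at the bar). The dial is a flat aluminium disc 154 mm across, top face 34 mm above the table, with a black hub (32 mm across) on its axis and one radial black push bar. At 0 the index points to -x of the stage.
- dial_axis (a point): Point on the turning axis of the dial (vertical), at the dial's top face, 34 mm above the table. The stage's round dark foot is 216 mm across and bolted down.
- bar_mid (a point): On the centre line of the push bar, at its middle height (47 mm above the table), 45 mm from the axis. The bar is 14 mm thick, runs from the hub out to 56 mm from the axis, and its top is 60 mm above the table. It lies on the same radius as the index line and turns with the dial.
- index_mark (a point): Outer end of the index line, a single black line 3 mm wide on the dial's top face, beyond the bar, at the rim, 77 mm from the axis, 34 mm above the table; it turns with the dial.
- target_mark (a point): Inner end of the target line, 77 mm from the axis, 24 mm above the table, on the fixed black scale collar (198 mm across) round the dial. White lines every 15 degrees; the target is the one longest, 3 mm wide line with a raised aluminium tab (12 x 16 mm, top 30 mm above the table) at its outer end. The index mark must come straight above this point.
- bottle_centre (a point): Centre of a loose small capped bottle, 34 mm across, 62 mm tall, standing beside the stage; to be left alone.
- filter_centre (a point): Centre of a loose round syringe filter, 28 mm across, 20 mm tall, beside the stage; to be left alone.
- beaker_centre (a point): Centre of a loose small beaker, 46 mm across, 58 mm tall, beside the stage; to be left alone.
Things that resemble listed ones, but are neither listed nor needed, are in the scene too. Of the things that look like the part that bears dial, the larger one is meant.

How it is judged:
By the outcome, as a careful person would: the job done as asked, in the order asked, and still so for the second after the job is handed in, with the robot touching nothing.
It also fails if it takes over 51 s, if anything falls off the work surface, if the arm or the gripper's body presses on something with over 40 N, if the wrist force passes 120 N, or if a joint passes its speed limit or range.

## Working session

There is one attempt and no reset: what is moved stays moved. The work goes in short steps, Python scripts to look and compute and a tool call to move; the robot and the scene stay as the last step left them, time stands still between calls to the robot, and variables do not carry over. Pictures are saved under pics/ and viewed, on a budget of 10 in all, crops included, one or two more only if the job needs it, and the job is handed in when it is done.

Besides the shell and the picture viewer there is one more tool, called as name([rows], argument=value, ...), one row to a line, values as JSON. step_arm: Moves the arm, as the interface text tells. Its arguments: {"type":"object","properties":{"steps":{"type":"array","items":{"type":"array","items":{"type":"number"}}},"squeeze":{"type":"number"}},"required":["steps"]}

```bash
mkdir -p pics
cat > h.py <<'E'
import numpy as np, cv2
from station import ctrl
def snap(n):
    im,d=ctrl.read_camera(n); return im,d
def K(n):
    c=ctrl.calibration(n); return 192/np.tan(np.radians(c["vfov"])/2),c["cx"],c["cy"],np.array(c["extrinsics"])
def ray(n,uv,z):
    f,cx,cy,E=K(n); R,t=E[:3,:3],E[:3,3]; o=-R.T@t
    uv=np.atleast_2d(uv).astype(float)
    d=np.c_[(uv[:,0]-cx)/f,(uv[:,1]-cy)/f,np.ones(len(uv))]@R
    return o+d*((z-o[2])/d[:,2])[:,None]
def proj(n,p):
    f,cx,cy,E=K(n); q=np.atleast_2d(p)@E[:3,:3].T+E[:3,3]
    return np.c_[f*q[:,0]/q[:,2]+cx,f*q[:,1]/q[:,2]+cy]
E
python3 - <<'E'
from h import *
for n in("scene","top"):
    im,d=snap(n); np.savez(f"{n}0.npz",im=im,d=d); cv2.imwrite(f"pics/{n}0.png",im[:,:,::-1])
    c=ctrl.calibration(n); print(c)
s=ctrl.read_state(); print(s)
E
```

```text
{'vfov': 46.110126005736454, 'cx': 246.96144743451808, 'cy': 194.13273952155916, 'extrinsics': array([[-5.88803621e-01, -8.08118585e-01, -1.59577148e-02,
         4.01393438e+02],
       [-5.34557149e-01,  4.04140718e-01, -7.42239136e-01,
         3.47164228e+02],
       [ 6.06266402e-01, -4.28502780e-01, -6.69945085e-01,
         5.50857005e+02],
       [ 0.00000000e+00,  0.00000000e+00,  0.00000000e+00,
         1.00000000e+00]])}
{'vfov': 57.514781197316225, 'cx': 261.5526065156244, 'cy': 188.06315652043287, 'extrinsics': array([[-1.42242433e-02, -9.99896804e-01, -2.01305447e-03,
         8.72522258e+01],
       [-9.78159063e-01,  1.43324846e-02, -2.07363033e-01,
         5.83783379e+02],
       [ 2.07370486e-01, -9.80494753e-04, -9.78261990e-01,
         7.85432908e+02],
       [ 0.00000000e+00,  0.00000000e+00,  0.00000000e+00,
         1.00000000e+00]])}
{'clock': 0.1, 'qpos': array([-56.13902487,  28.74806169, -24.45446975,  88.88596647,
        12.65139077,  65.22219275, -12.04983072]), 'joint_vel': array([-0.02770909, -0.20173468, -0.0451888 , -0.15344243, -0.04396189,
       -0.0882525 , -0.07806673]), 'effort': array([-1.09355251e-02, -5.70814705e+01, -5.83835810e+00, -2.81748962e+01,
        1.05258875e-02,  5.46277966e-03, -2.41857862e-05]), 'eef_pos': array([209.09920657, 614.77033646, 230.36396797]), 'eef_rot': array([ 178.58810952,   89.89721242, -110.18991247]), 'wrist_force': array([-1.58047178, -0.38472595, -0.52341991]), 'torque': array([ 0.0284533 ,  0.00052666, -0.02543668]), 'opening': 85.52190608393983}
```

View pics/top0.png

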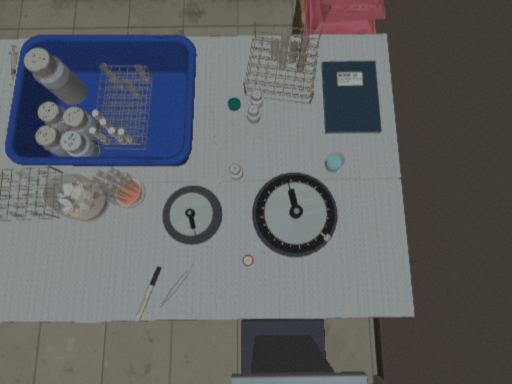

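View pics/scene0.png

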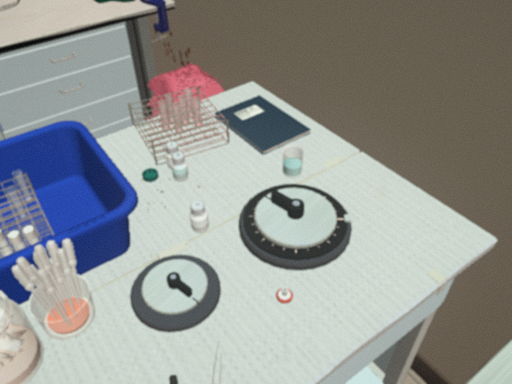

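The top view shows the large stage around (295,213), with its bar pointing up (away from the robot) and the tab at about (327,237). The bottle is at (235,171), the beaker at (334,161) and the filter at (248,260). The scene view agrees. Next I measure the stage.

```bash
cat >> h.py <<'E'
def measure(im,n="top",c0=(295,213),draw=None):
    """axis from the bright dial disc (z=34), then index / bar angle and tab angle (deg)"""
    g=cv2.cvtColor(im,cv2.COLOR_RGB2GRAY)
    m=np.zeros_like(g); cv2.circle(m,c0,36,255,-1)
    b=((g>110)&(m>0)).astype(np.uint8)
    cn=max(cv2.findContours(b,cv2.RETR_EXTERNAL,cv2.CHAIN_APPROX_NONE)[0],key=cv2.contourArea)
    w=ray(n,cv2.convexHull(cn)[:,0],34)[:,:2].astype(np.float32)
    (x,y),(a,bb),_=cv2.fitEllipse(w); return np.array([x,y]),(a,bb)
def polar(im,n,ax,z,r0,r1,dr=.5,da=.5):
    """grey unwrapped: rows radius, cols angle -180..180"""
    g=cv2.cvtColor(im,cv2.COLOR_RGB2GRAY)
    A=np.radians(np.arange(-180,180,da)); R=np.arange(r0,r1,dr)
    P=np.stack([ax[0]+R[:,None]*np.cos(A),ax[1]+R[:,None]*np.sin(A),np.full((len(R),len(A)),z)],-1)
    uv=proj(n,P.reshape(-1,3)).reshape(len(R),len(A),2).astype(np.float32)
    return cv2.remap(g,uv[...,0],uv[...,1],cv2.INTER_LINEAR)
E
python3 - <<'E'
from h import *
im=np.load("top0.npz")["im"]
ax,d=measure(im); print(ax,d)
ang=np.arange(-180,180,.5)
p1=polar(im,"top",ax,34,60,75).mean(0); i=np.argsort(p1)[:8]; print("index",ang[i],p1[i])
p2=polar(im,"top",ax,24,80,97).mean(0); i=np.argsort(-p2)[:14]; print("target",ang[i],p2[i])
p3=polar(im,"top",ax,30,97,110).mean(0)
p=np.vstack([polar(im,"top",ax,34,20,78),polar(im,"top",ax,24,78,115)])
cv2.imwrite("pics/pol.png",cv2.resize(p,(720,390)))
for nm,uv,z in(("bottle",(235,166),62),("beaker",(334,158),58),("filter",(248,260),20),("small",(191,213),34)): print(nm,ray("top",uv,z)[0])
E
```

```text
[528.57171631  -2.96470261] (150.7476043701172, 151.31710815429688)
index [11.5 11.  12.  10.5 12.5 10.  13.   9.5] [ 77.7         78.6         81.1         83.3         88.96666667
  90.96666667  99.46666667 100.06666667]
target [-129.  -129.5 -128.5 -130.  -128.  -130.5 -127.5 -127.  -131.  -126.5
 -131.5 -126.  -132.  -125.5] [118.47058824 116.55882353 115.41176471 109.61764706 108.32352941
  98.88235294  98.23529412  87.55882353  86.91176471  77.52941176
  76.02941176  69.32352941  67.08823529  62.88235294]
bottle [641.06014254 143.10886005  62.        ]
beaker [ 659.06461074 -101.46451947   58.        ]
filter [415.18926049 114.31619429  20.        ]
small [530.51754308 253.48020509  34.        ]
```

View pics/pol.png

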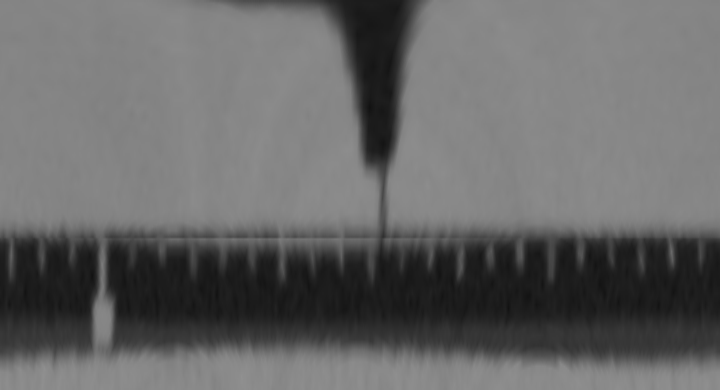

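The bar and index are at about 11.5°. The target is at -129°, sits on the 15° tick grid and carries the tab. I will push clockwise by about 140°. Next I plan the approach.

```bash
cat >> h.py <<'E'
from scipy.spatial.transform import Rotation as Rn
AX=np.array([528.6,-3.0])
def tool():
    s=ctrl.read_state(); R=Rn.from_euler("xyz",s["eef_rot"],degrees=True).as_matrix()
    return s,R,np.degrees(np.arctan2(R[1,2],R[0,2]))
def rel(p,zang):
    """row (turn, shift) to TCP p, pointing down, tool z at azimuth zang"""
    s,R,za=tool(); a=np.radians(zang)
    z=np.array([np.cos(a),np.sin(a),0]); x=np.array([0,0,-1.]); T=np.c_[x,np.cross(z,x),z]
    return np.r_[Rn.from_matrix(R.T@T).as_rotvec(degrees=True),R.T@(np.array(p)-s["eef_pos"])]
def contact(th,gap=0,r=45,z=42,half=11):
    a=np.radians(th); t=7+half+gap
    return np.array([AX[0]+r*np.cos(a)-t*np.sin(a),AX[1]+r*np.sin(a)+t*np.cos(a),z])
E
python3 - <<'E'
from h import *
np.set_printoptions(suppress=True,precision=1)
s,R,za=tool(); print(R,za,ctrl.grasp_offset)
for z in(150,42):
  p=contact(11.5,20,z=z); print(p); 
  for f in(0,180): print(rel(p,11.5+f))
E
```

```text
[[-0.  -0.9  0.3]
 [-0.   0.3  0.9]
 [-1.   0.  -0. ]] 71.22198027920808 18.700000000000003
[565.1  43.2 150. ]
[  59.7   -0.1    0.1   81.1 -521.1 -426.4]
[-120.3   -0.1   -0.1   81.1 -521.1 -426.4]
[565.1  43.2  42. ]
[  59.7   -0.1    0.1  189.1 -521.1 -426.2]
[-120.3   -0.1   -0.1  189.1 -521.1 -426.2]
```

step_arm([
  [3,0,0,3,-26,-21,0],
  [6,0,0,6,-52,-43,0],
  [10,0,0,10,-87,-71,0],
  [14,0,0,14,-122,-100,0],
  [18,0,0,18,-156,-128,0],
  [22,0,0,22,-191,-156,0],
  [26,0,0,26,-226,-185,0],
  [30,0,0,30,-261,-213,0],
  [34,0,0,34,-295,-241,0],
  [38,0,0,38,-330,-270,0],
  [42,0,0,42,-365,-298,0],
  [46,0,0,46,-400,-327,0],
  [50,0,0,50,-434,-355,0],
  [54,0,0,54,-469,-384,0],
  [57,0,0,57,-495,-405,0],
  [59,0,0,59,-512,-419,0],
  [60,0,0,60,-521,-426,0],
  [60,0,0,60,-521,-426,0],
  [60,0,0,60,-521,-426,0],
  [60,0,0,60,-521,-426,0],
], squeeze=20)

```text
clock: 1.77
eef_pos: [564.6, 45.3, 170.8]
eef_rot: [141.7, 89.9, 153.0]
wrist_force: [-0.0, 0.6, -1.0]
opening: 0.1
```

Run:
```python
from h import *
np.set_printoptions(suppress=True,precision=1)
s,R,za=tool(); print(s["clock"],s["qpos"],s["eef_pos"],za,s["opening"],s["wrist_force"])
print(rel(contact(11.5,20,z=42),11.5))
im,d=snap("top"); np.savez("top1.npz",im=im); cv2.imwrite("pics/top1.png",cv2.resize(im[100:300,180:420,::-1],None,fx=3,fy=3))
```

```text
1.7667 [ -8.   22.2   1.  105.   -0.5  52.9   4.4] [564.6  45.3 170.8] 11.261693571119237 0.14169046703569732 [-0.   0.6 -1. ]
[ -0.2  -0.1  -0.1 128.8  -2.2   0.2]
```

View pics/top1.png

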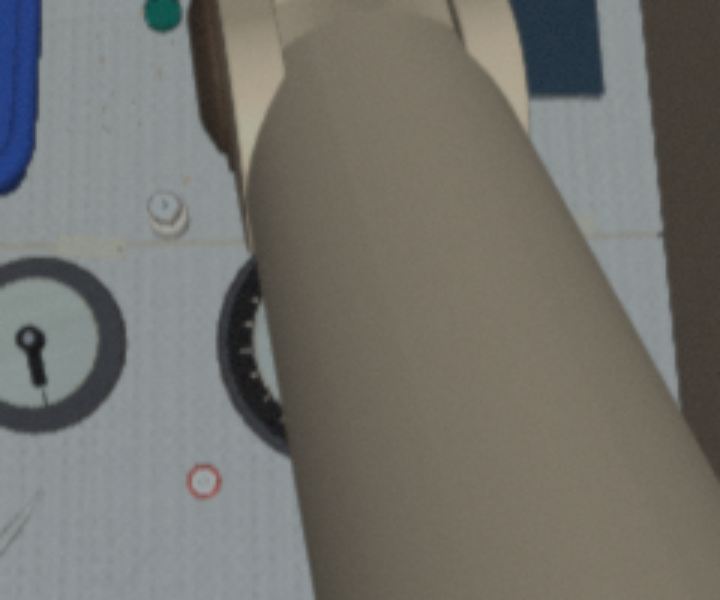

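The arm hides the stage from the top camera, so I will check after backing off. The bottle and filter are unaffected. Next I descend beside the bar.

step_arm([
  [0,0,0,10,0,0,0],
  [0,0,0,25,-1,0,0],
  [0,0,0,45,-2,0,0],
  [0,0,0,65,-2,0,0],
  [0,0,0,85,-2,0,0],
  [0,0,0,100,-2,0,0],
  [0,0,0,112,-2,0,0],
  [0,0,0,120,-2,0,0],
  [0,0,0,125,-2,0,0],
  [0,0,0,128,-2,0,0],
  [0,0,0,128,-2,0,0],
  [0,0,0,128,-2,0,0],
])

```text
clock: 2.82
eef_pos: [566.2, 42.5, 43.8]
eef_rot: [-2.6, 89.9, 8.6]
wrist_force: [0.3, 1.2, 0.6]
opening: 0.0
```

```bash
cat > plan.py <<'E'
from h import *
import sys
np.set_printoptions(suppress=True,precision=1)
def plan(t0,t1,n,lag0=0,lag1=0,gap0=0,gap1=0):
    for k in range(1,n+1):
        f=k/n; th=t0+(t1-t0)*f; lag=lag0+(lag1-lag0)*f; l=np.radians(abs(lag))
        half=11*np.cos(l)+14.5*np.sin(l)
        print(list(map(float,np.round(rel(contact(th,gap0+(gap1-gap0)*f,half=half),th+lag),0))))
s,R,za=tool(); print(s["clock"],s["qpos"],s["eef_pos"],za,s["wrist_force"])
plan(*map(float,sys.argv[1:3]),int(sys.argv[3]),*map(float,sys.argv[4:]))
E
python3 - <<'E'
from h import *
im,d=snap("scene"); cv2.imwrite("pics/scene1.png",cv2.resize(im[140:300,180:420,::-1],None,fx=3,fy=3))
E
python3 plan.py 11.5 -50 12 0 0 20 0
```

```text
2.8667 [ -7.6  32.8   0.8 108.7  -0.7  38.4   4.8] [566.4  42.5  44. ] 11.217524099683978 [-0.8 -0.   0.8]
[5.0, 0.0, 0.0, 2.0, -5.0, 2.0]
[10.0, 0.0, -0.0, 2.0, -11.0, 4.0]
[15.0, 0.0, -0.0, 2.0, -17.0, 6.0]
[20.0, 0.0, -0.0, 2.0, -23.0, 7.0]
[25.0, 0.0, -0.0, 2.0, -30.0, 7.0]
[30.0, 0.0, -0.0, 2.0, -36.0, 7.0]
[36.0, 0.0, -0.0, 2.0, -42.0, 6.0]
[41.0, 0.0, -0.0, 2.0, -48.0, 4.0]
[46.0, 0.0, -0.0, 2.0, -54.0, 2.0]
[51.0, 0.0, -0.0, 2.0, -59.0, -1.0]
[56.0, 0.0, -0.0, 2.0, -64.0, -5.0]
[61.0, 0.0, -0.0, 2.0, -68.0, -8.0]
```

View pics/scene1.png

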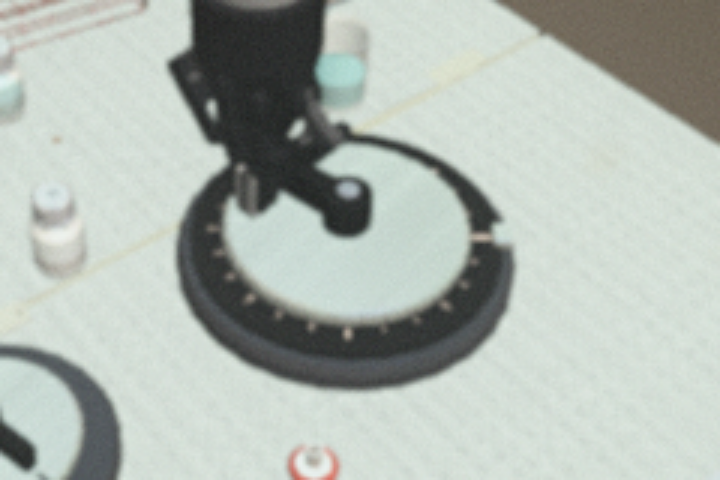

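The fingertips stand beside the bar on its left (counter-clockwise) side at about (250,195), clear of the dial and collar. I start the push.

step_arm([
  [3,0,0,1,-3,1,0],
  [6,0,0,2,-7,3,0],
  [10,0,0,2,-11,4,0],
  [13,0,0,2,-15,5,0],
  [17,0,0,2,-19,6,0],
  [20,0,0,2,-23,7,0],
  [23,0,0,2,-28,7,0],
  [27,0,0,2,-32,7,0],
  [30,0,0,2,-36,7,0],
  [33,0,0,2,-39,7,0],
  [36,0,0,2,-42,6,0],
  [39,0,0,2,-45,5,0],
  [42,0,0,2,-50,4,0],
  [46,0,0,2,-54,2,0],
  [49,0,0,2,-57,0,0],
  [53,0,0,2,-61,-3,0],
  [57,0,0,2,-65,-6,0],
  [61,0,0,2,-68,-8,0],
  [61,0,0,2,-68,-8,0],
])

```text
clock: 4.45
eef_pos: [572.8, -25.7, 42.6]
eef_rot: [57.8, 89.8, 7.9]
wrist_force: [1.8, -0.1, 0.8]
opening: 0.1
```

```bash
python3 plan.py -50 -110 12 0 15 0 0
```

```text
4.45 [-12.8  34.2  16.3 108.5 -14.6  39.  -37.7] [572.8 -25.7  42.6] -49.93308352157119 [ 1.8 -0.1  0.8]
[4.0, 0.0, -0.0, 1.0, -5.0, 1.0]
[8.0, 0.0, -0.0, 1.0, -9.0, 2.0]
[11.0, 0.0, -0.0, 1.0, -13.0, 2.0]
[15.0, 0.0, -0.0, 1.0, -17.0, 3.0]
[19.0, 0.0, -0.0, 1.0, -21.0, 3.0]
[23.0, 0.0, -0.0, 1.0, -25.0, 3.0]
[26.0, 0.0, -0.0, 1.0, -29.0, 2.0]
[30.0, 0.0, -0.0, 1.0, -33.0, 2.0]
[34.0, 0.0, -0.0, 0.0, -37.0, 0.0]
[38.0, 0.0, -0.0, 0.0, -40.0, -1.0]
[41.0, 0.0, -0.0, 0.0, -44.0, -3.0]
[45.0, 0.0, -0.0, 0.0, -48.0, -5.0]
```

```bash
python3 plan.py -50 -116 10 0 0 0 0;python3 - <<'E'
from h import *
im,d=snap("scene"); cv2.imwrite("pics/scene2.png",cv2.resize(im[140:300,180:420,::-1],None,fx=3,fy=3))
E
```

```text
4.45 [-12.8  34.2  16.3 108.5 -14.6  39.  -37.7] [572.8 -25.7  42.6] -49.93308352157119 [ 1.8 -0.1  0.8]
[7.0, 0.0, -0.0, 1.0, -7.0, 1.0]
[13.0, 0.0, -0.0, 1.0, -12.0, 2.0]
[20.0, 0.0, -0.0, 1.0, -18.0, 3.0]
[26.0, 0.0, -0.0, 1.0, -23.0, 2.0]
[33.0, 0.0, -0.0, 1.0, -29.0, 2.0]
[40.0, 0.0, -0.0, 1.0, -34.0, 0.0]
[46.0, 0.0, -0.0, 0.0, -39.0, -2.0]
[53.0, 0.0, -0.0, 0.0, -44.0, -4.0]
[59.0, 0.0, -0.0, 0.0, -49.0, -8.0]
[66.0, -0.0, -0.0, 0.0, -53.0, -11.0]
```

View pics/scene2.png

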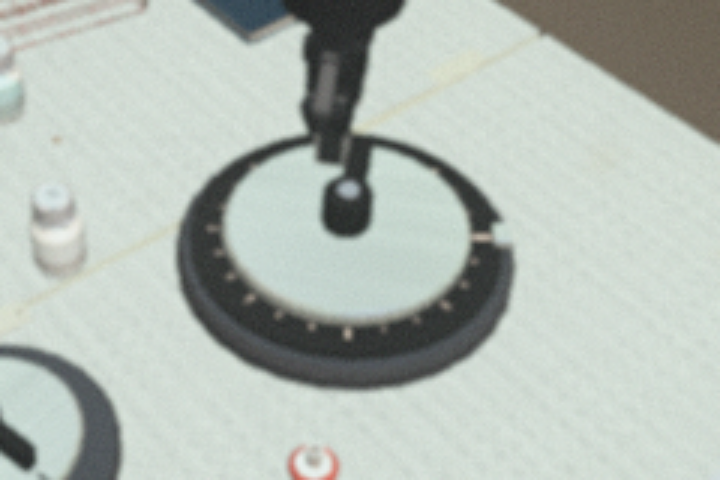

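The bar has turned with the fingers and now points to the back at (355,160). The push works, so I continue to about -116°.

step_arm([
  [3,0,0,0,-3,0,0],
  [7,0,0,0,-7,1,0],
  [10,0,0,0,-9,2,0],
  [13,0,0,0,-12,2,0],
  [17,0,0,0,-15,3,0],
  [20,0,0,0,-18,3,0],
  [23,0,0,0,-20,3,0],
  [26,0,0,0,-23,2,0],
  [30,0,0,0,-26,2,0],
  [33,0,0,0,-29,2,0],
  [37,0,0,0,-31,1,0],
  [40,0,0,0,-34,0,0],
  [43,0,0,0,-36,-1,0],
  [46,0,0,0,-39,-2,0],
  [50,0,0,0,-42,-3,0],
  [53,0,0,0,-44,-4,0],
  [56,0,0,0,-46,-6,0],
  [59,0,0,0,-49,-8,0],
  [63,0,0,0,-51,-9,0],
  [66,0,0,0,-53,-11,0],
])

```text
clock: 6.17
eef_pos: [525.7, -51.4, 42.3]
eef_rot: [118.7, 89.8, 2.9]
wrist_force: [3.2, -0.2, 0.4]
opening: -0.2
```

```bash
cat >> h.py <<'E'
def scan(n="scene",show=None):
    im,d=snap(n); ang=np.arange(-180,180,.5)
    p1=polar(im,n,AX,34,60,75).mean(0); p2=polar(im,n,AX,24,80,97).mean(0)
    if show: cv2.imwrite(show,cv2.resize(np.vstack([polar(im,n,AX,34,20,78),polar(im,n,AX,24,78,115)]),(720,390)))
    return im,ang,p1,p2
E
python3 - <<'E'
from h import *
np.set_printoptions(suppress=True,precision=1)
s,R,za=tool(); print(s["clock"],s["qpos"],s["eef_pos"],za,s["wrist_force"])
im,a,p1,p2=scan("scene","pics/pol2.png"); cv2.imwrite("pics/scene3.png",cv2.resize(im[140:300,180:420,::-1],None,fx=3,fy=3))
E
python3 plan.py -116 -129 8
```

```text
6.1667 [-23.6  34.2  33.  115.4 -29.5  38.5 -87.3] [525.7 -51.4  42.3] -115.80674574919253 [ 3.2 -0.2  0.4]
6.2167 [-23.6  34.2  33.1 115.5 -29.5  38.6 -87.4] [524.8 -51.3  42.1] -115.94761525632825 [ 2.1 -0.   0.7]
[2.0, -0.0, -0.0, 0.0, -1.0, 0.0]
[3.0, -0.0, -0.0, 0.0, -2.0, 1.0]
[5.0, -0.0, -0.0, 0.0, -4.0, 1.0]
[7.0, -0.0, -0.0, 0.0, -5.0, 2.0]
[8.0, -0.0, -0.0, 0.0, -6.0, 2.0]
[10.0, -0.0, -0.0, 0.0, -8.0, 2.0]
[11.0, -0.0, -0.0, 0.0, -9.0, 3.0]
[13.0, -0.0, -0.0, 0.0, -10.0, 3.0]
```

View pics/scene3.png

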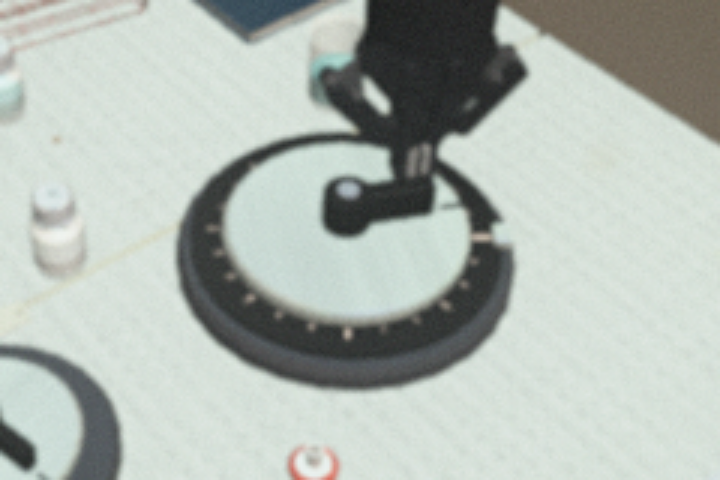

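The scene camera now sees the index at (450,206) and the target at (482,238). I measure the remaining angle there.

```bash
cat >> h.py <<'E'
def axis_from(im,n):
    """dial axis from the rim of the bright disc (rays on z=34), robust circle fit"""
    g=polar(im,n,AX,34,66,84,.25).astype(float)
    A=np.radians(np.arange(-180,180,.5)); grad=np.diff(cv2.GaussianBlur(g,(1,9),0),axis=0)
    k=np.argmin(grad,0); r=66+.25*k; ok=(grad.min(0)<-4)
    from scipy.optimize import least_squares
    P=np.c_[r*np.cos(A),r*np.sin(A)][ok]
    s=least_squares(lambda q:np.hypot(P[:,0]-q[0],P[:,1]-q[1])-q[2],[0,0,77],loss="soft_l1").x
    return AX+s[:2],s[2]
def angles(im,n,ax,gi,gt):
    da=.1; ang=np.arange(-180,180,da)
    def cen(p,g,w,sign):
        s=np.abs(ang-g)<w; q=sign*p[s]; q=np.clip(q-np.percentile(q,60),0,None); q[q<.4*q.max()]=0
        return (q*ang[s]).sum()/q.sum()
    return [round(float(v),2) for v in (cen(polar(im,n,ax,34,66,74,da=da).mean(0),gi,6,-1),cen(polar(im,n,ax,24,80,88,da=da).mean(0),gt,6,1))]
E
python3 - <<'E'
from h import *
t=np.load("top0.npz")["im"]; a,r=axis_from(t,"top"); print("top",a,r,angles(t,"top",a,11.5,-129))
t=np.load("scene0.npz")["im"]; a,r=axis_from(t,"scene"); print("scene0",a,r,angles(t,"scene",a,11.5,-129))
im,_=snap("scene"); a2,r=axis_from(im,"scene"); print("scene",a2,r)
for x in(a,a2): print(angles(im,"scene",x,-116,-129))
E
```

```text
top [528.53290451  -2.74529808] 77.08320608144305 [11.07, -128.81]
scene0 [528.87608908  -1.29345493] 78.0731005249489 [9.09, -127.24]
scene [529.00663197  -1.27760404] 78.18164578394574
[-113.67, -127.3]
[-113.76, -127.33]
```

step_arm([
  [1,0,0,0,-1,0,0],
  [2,0,0,0,-2,0.5,0],
  [3,0,0,0,-2.5,0.5,0],
  [5,0,0,0,-4,1,0],
  [6,0,0,0,-5,1.5,0],
  [7,0,0,0,-5.5,1.5,0],
  [8,0,0,0,-6.5,2,0],
  [9,0,0,0,-7.5,2,0],
  [10,0,0,0,-8,2,0],
  [11,0,0,0,-9,2.5,0],
  [11,0,0,0,-9,2.5,0],
  [11,0,0,0,-9,2.5,0],
])

```text
clock: 7.27
eef_pos: [514.1, -50.0, 41.2]
eef_rot: [-56.0, 90.0, 177.2]
wrist_force: [2.7, -1.1, 2.8]
opening: 0.1
```

```bash
cat > chk.py <<'E'
from h import *
import sys
np.set_printoptions(suppress=True,precision=1)
s,R,za=tool(); print(s["clock"],s["qpos"],s["eef_pos"],za,s["wrist_force"])
for _ in range(3):
    im,_d=snap("scene"); a2,r=axis_from(im,"scene"); x=angles(im,"scene",a2,float(sys.argv[1]),-128); print(a2,r,x,x[0]-x[1])
cv2.imwrite(sys.argv[2],cv2.resize(im[170:270,250:370,::-1],None,fx=6,fy=6,interpolation=cv2.INTER_CUBIC))
E
python3 chk.py -125 pics/s4.png
```

```text
7.2667 [-26.   34.3  35.9 116.9 -31.9  38.7 -96. ] [514.1 -50.   41.2] -126.77101927585832 [ 2.7 -1.1  2.8]
[528.7  -0.9] 78.13124498070796 [-125.37, -127.04] 1.6700000000000017
[528.9  -0.9] 78.20270531062485 [-125.5, -127.1] 1.5999999999999943
[528.8  -0.8] 78.1355309174422 [-125.38, -127.04] 1.6600000000000108
```

View pics/s4.png

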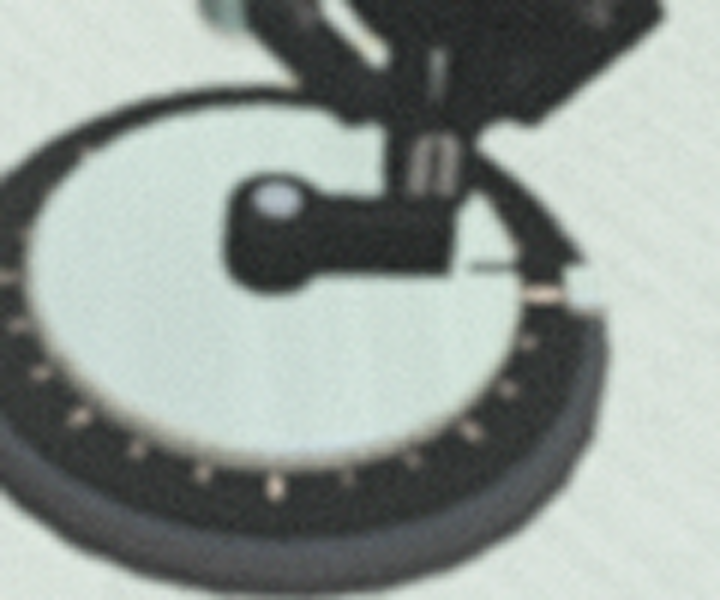

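About 1.6° remain. The index is at (495,267) and the target at (540,294), of which about 24 px is height parallax. I make a fine push.

step_arm([
  [0.4,0,0,0,-0.3,0,0],
  [0.8,0,0,0,-0.6,0.1,0],
  [1.2,0,0,0,-0.9,0.2,0],
  [1.5,0,0,0,-1.2,0.2,0],
  [1.5,0,0,0,-1.2,0.2,0],
  [1.5,0,0,0,-1.2,0.2,0],
])

```text
clock: 7.92
eef_pos: [513.0, -49.7, 41.2]
eef_rot: [-21.2, 90.0, -149.5]
wrist_force: [2.1, -2.9, 0.9]
opening: -0.5
```

```bash
python3 chk.py -127 pics/s5.png
```

```text
7.9167 [-26.4  34.4  36.3 117.  -32.3  38.7 -97.2] [513.  -49.7  41.2] -128.28980006347544 [ 2.1 -2.9  0.9]
[528.9  -1. ] 78.11888018407431 [-126.31, -127.12] 0.8100000000000023
[528.9  -1.2] 78.05780504095529 [-126.48, -127.23] 0.75
[528.8  -0.9] 78.17249828561044 [-126.2, -127.06] 0.8599999999999994
```

step_arm([
  [0.3,0,0,0,-0.3,0,0],
  [0.6,0,0,0,-0.6,0.1,0],
  [0.9,0,0,0,-0.9,0.1,0],
  [0.9,0,0,0,-0.9,0.1,0],
  [0.9,0,0,0,-0.9,0.1,0],
])

```text
clock: 8.48
eef_pos: [512.2, -49.3, 41.2]
eef_rot: [-25.8, 90.0, -155.0]
wrist_force: [0.5, -3.8, -0.0]
opening: -0.2
```

```bash
python3 chk.py -127 pics/s6.png
```

```text
8.4833 [-26.6  34.4  36.5 117.2 -32.5  38.7 -98. ] [512.2 -49.3  41.2] -129.1940194249981 [ 0.5 -3.8 -0. ]
[528.9  -1.1] 78.11691427372237 [-127.73, -127.13] -0.6000000000000085
[528.8  -0.9] 78.1424374822875 [-127.67, -127.04] -0.6299999999999955
[529.  -1.] 78.13904739717103 [-127.81, -127.21] -0.6000000000000085
```

The reading is now -0.6°, slightly past the target, and the last step moved further than the one before it. I back clear and verify from both cameras.

step_arm([
  [0,0,0,0,3,0,0],
  [0,0,0,0,10,0,0],
  [0,0,0,0,18,0,0],
  [0,0,0,-10,20,0,0],
  [0,0,0,-35,20,0,0],
  [0,0,0,-70,20,0,0],
  [0,0,0,-105,20,0,0],
  [0,0,0,-130,20,0,0],
  [0,0,0,-140,20,0,0],
])

```text
clock: 9.38
eef_pos: [530.2, -62.3, 185.6]
eef_rot: [135.6, 89.7, 6.4]
wrist_force: [1.0, -0.6, 0.5]
opening: 0.1
```

step_arm([
  [-4,0,0,-2,-15,-8,0],
  [-9,0,0,-4,-45,-24,0],
  [-14,0,0,-6,-75,-40,0],
  [-19,0,0,-8,-106,-56,0],
  [-24,0,0,-10,-137,-72,0],
  [-29,0,0,-12,-168,-88,0],
  [-34,0,0,-14,-199,-104,0],
  [-39,0,0,-16,-230,-120,0],
  [-44,0,0,-18,-261,-136,0],
  [-49,0,0,-20,-292,-152,0],
  [-54,0,0,-20,-323,-168,0],
  [-58,0,0,-20,-354,-184,0],
  [-60,0,0,-20,-380,-198,0],
  [-60,0,0,-20,-395,-208,0],
  [-60,0,0,-20,-395,-208,0],
  [-60,0,0,-20,-395,-208,0],
])

```text
clock: 10.72
eef_pos: [352.5, 349.7, 201.0]
eef_rot: [-50.9, 89.9, -119.9]
wrist_force: [0.0, -0.2, -0.4]
opening: 0.5
```

```bash
python3 chk.py -127 pics/s7.png
python3 - <<'E'
from h import *
for _ in range(4):
    im,_d=snap("top"); a,r=axis_from(im,"top"); x=angles(im,"top",a,-128,-129); print(a,r,x,x[0]-x[1])
c=np.array([cv2.resize(im[165:265,245:345,::-1],None,fx=4,fy=4,interpolation=cv2.INTER_CUBIC)])[0]
s=cv2.imread("pics/s7.png")[100:500,320:720]; cv2.imwrite("pics/both.png",np.hstack([c,s]))
E
```

```text
10.7167 [ -70.3   14.2   25.9  113.6   -7.6   53.9 -109.6] [352.5 349.7 201. ] -69.04101173009609 [ 0.  -0.2 -0.4]
[529.   -1.3] 78.23647437065557 [-128.06, -127.33] -0.730000000000004
[529.   -1.2] 78.22828987977965 [-127.97, -127.3] -0.6700000000000017
[529.   -1.2] 78.32333742707254 [-127.97, -127.3] -0.6700000000000017
[528.61259084  -2.73246771] 77.07333225525234 [-130.11, -128.81] -1.3000000000000114
[528.61734206  -2.80624026] 77.05812490133172 [-130.13, -128.86] -1.2699999999999818
[528.63858521  -2.76792202] 77.0641607014401 [-130.12, -128.85] -1.2700000000000102
[528.60887747  -2.79211063] 77.04406874758268 [-130.13, -128.84] -1.289999999999992
```

View pics/both.png

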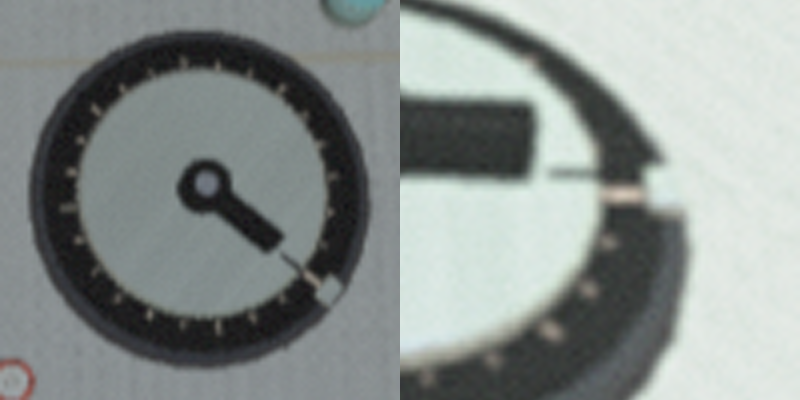

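The left half (top) has the index at (295,262) and the target at (312,278). The right half (scene) has the index at (578,173) and the target at (622,192). The top camera gives -1.3° of overshoot and the scene camera -0.7°. I sharpen this with the 15° tick lattice, which fixes the axis and the target.

```bash
cat >> h.py <<'E'
def lattice(im,n,gi):
    """axis & lattice phase from the white ticks (15 deg), index about that axis: returns axis, phase, rms, index - target"""
    from scipy.optimize import least_squares
    ax=AX.copy(); da=.1; ang=np.arange(-180,180,da)
    for _ in range(3):
        p=polar(im,n,ax,24,79,85,da=da).mean(0); T=[]
        for k in range(24):
            c=(-128.5+15*k+180)%360-180; s=np.abs((ang-c+180)%360-180)<5
            dd=((ang[s]-c+180)%360-180); q=p[s]-np.percentile(p[s],50); q=np.clip(q,0,None); q[q<.4*q.max()]=0
            if q.max()>15: T.append((c,dd@q/q.sum()))
        T=np.array(T); c=np.radians(T[:,0])
        f=lambda v:T[:,1]-(v[0]+np.degrees((-v[1]*np.sin(c)+v[2]*np.cos(c))/82))
        s=least_squares(f,[0,0,0],loss="soft_l1",f_scale=.5); ax=ax+s.x[1:]
    ph=-128.5+s.x[0]; i,t=angles(im,n,ax,gi,-128.5)
    return ax.round(2),len(T),round(ph,2),round(float(np.std(s.fun)),2),"direct t",t,"index",i,"diff",round(i-ph,2)
E
python3 - <<'E'
from h import *
for n in("top","scene"):
    print(n,lattice(np.load(n+"0.npz")["im"],n,11))
    for _ in range(2): print(n,lattice(snap(n)[0],n,-129))
E
```

```text
top (array([529.31,  -3.02]), 24, np.float64(-129.45), 0.21, 'direct t', -129.35, 'index', 11.39, 'diff', np.float64(140.84))
top (array([529.3 ,  -3.08]), 24, np.float64(-129.4), 0.21, 'direct t', -129.31, 'index', -130.72, 'diff', np.float64(-1.32))
top (array([529.29,  -3.12]), 24, np.float64(-129.41), 0.2, 'direct t', -129.31, 'index', -130.77, 'diff', np.float64(-1.36))
scene (array([531.88,  -2.89]), 14, np.float64(-129.3), 1.28, 'direct t', -129.53, 'index', 11.01, 'diff', np.float64(140.31))
scene (array([531.55,  -3.5 ]), 13, np.float64(-129.64), 0.08, 'direct t', -129.62, 'index', -130.81, 'diff', np.float64(-1.17))
scene (array([531.47,  -3.52]), 13, np.float64(-129.68), 0.09, 'direct t', -129.57, 'index', -130.75, 'diff', np.float64(-1.07))
```

Both cameras now agree on about 1.2° of overshoot (top -1.34, scene -1.1). I will nudge back from the other side, very finely.

```bash
echo 'AX=np.array([529.3,-3.1])' >> h.py
python3 - <<'E'
from h import *
np.set_printoptions(suppress=True,precision=1)
for z in(185,42): p=contact(-130.7,-18-17.2-14,r=46,z=z); print(p,rel(p,-130.7))
E
```

```text
[475.6 -17.6 185. ] [ 61.5  -0.    0.   16.3 -15.8 386.1]
[475.6 -17.6  42. ] [ 61.5  -0.    0.  159.3 -15.8 386.1]
```

step_arm([
  [3,0,0,0,-1,15,0],
  [8,0,0,2,-2,45,0],
  [13,0,0,4,-3,75,0],
  [18,0,0,5,-4,107,0],
  [23,0,0,6,-5,139,0],
  [28,0,0,8,-6,171,0],
  [33,0,0,9,-7,203,0],
  [38,0,0,10,-9,235,0],
  [43,0,0,12,-10,267,0],
  [48,0,0,13,-12,299,0],
  [53,0,0,14,-13,331,0],
  [57,0,0,15,-14,358,0],
  [60,0,0,16,-15,376,0],
  [61.5,0,0,16,-16,386,0],
  [61.5,0,0,16,-16,386,0],
  [61.5,0,0,16,-16,386,0],
])

```text
clock: 12.6
eef_pos: [475.2, -17.0, 185.2]
eef_rot: [-72.5, 90.0, 156.8]
wrist_force: [-0.7, -0.2, -0.1]
opening: 0.1
```

Run:
```python
from h import *
np.set_printoptions(suppress=True,precision=1)
s,R,za=tool(); print(s["clock"],s["qpos"],s["eef_pos"],za)
p=contact(-130.7,-18-17.2-14,r=46,z=42); print(p,rel(p,-130.7))
print(lattice(snap("scene")[0],"scene",-129))
```

```text
12.6 [ -42.2   16.6   48.   117.7  -15.6   52.1 -116.4] [475.2 -17.  185.2] -130.64298130036192
[475.6 -17.6  42. ] [  0.1   0.    0.  143.2   0.8   0.2]
(array([531.5,  -3.6]), 13, np.float64(-129.68), 0.09, 'direct t', -129.6, 'index', -130.77, 'diff', np.float64(-1.09))
```

step_arm([
  [0,0,0,15,0,0,0],
  [0,0,0,40,0,0,0],
  [0,0,0,70,0,0,0],
  [0,0,0,100,0,0,0],
  [0,0,0,120,0,0,0],
  [0,0,0,133,0,0,0],
  [0,0,0,140,0,0,0],
  [0,0,0,143,0,0,0],
  [0,0,0,143,3,0,0],
  [0,0,0,143,6,0,0],
  [0,0,0,143,9,0,0],
  [0,0,0,143,11,0,0],
  [0,0,0,143,11,0,0],
])

```text
clock: 13.73
eef_pos: [485.0, -24.9, 43.1]
eef_rot: [129.9, 89.9, -0.8]
wrist_force: [-0.3, 0.7, 0.3]
opening: 0.2
```

```bash
cat > c2.py <<'E'
from h import *
np.set_printoptions(suppress=True,precision=2)
s,R,za=tool(); v=s["eef_pos"][:2]-AX; b=np.radians(-130.7)
print(s["clock"],s["eef_pos"],za,s["wrist_force"],"tang",v@[-np.sin(b),np.cos(b)],"rad",v@[np.cos(b),np.sin(b)])
for _ in range(2): print(lattice(snap("scene")[0],"scene",-129))
E
python3 c2.py
```

```text
13.7333 [485.   -24.93  43.07] -130.7034714421948 [-0.34  0.74  0.33] tang -19.350304162818258 rad 45.43622779000544
(array([531.74,  -3.03]), 17, np.float64(-129.41), 1.36, 'direct t', -129.52, 'index', -130.58, 'diff', np.float64(-1.17))
(array([531.79,  -3.05]), 17, np.float64(-129.41), 1.4, 'direct t', -129.51, 'index', -130.61, 'diff', np.float64(-1.2))
```

step_arm([
  [0,0,0,0,0.5,0,0],
  [0,0,0,0,1,0,0],
  [0,0,0,0,1.5,0,0],
  [0,0,0,0,2,0,0],
  [0,0,0,0,2,0,0],
  [0,0,0,0,2,0,0],
])

```text
clock: 14.33
eef_pos: [485.0, -25.5, 42.2]
eef_rot: [-78.4, 90.0, 150.9]
wrist_force: [-1.5, 0.9, 0.8]
opening: 0.3
```

```bash
python3 c2.py
```

```text
14.3333 [485.01 -25.54  42.19] -130.66893263993356 [-1.48  0.88  0.79] tang -18.943419510142466 rad 45.89484462183642
(array([531.73,  -3.08]), 17, np.float64(-129.44), 1.4, 'direct t', -129.55, 'index', -130.58, 'diff', np.float64(-1.14))
(array([531.63,  -3.18]), 17, np.float64(-129.51), 1.41, 'direct t', -129.56, 'index', -130.53, 'diff', np.float64(-1.02))
```

step_arm([
  [0,0,0,0,0.2,0,0],
  [0,0,0,0,0.4,0,0],
  [0,0,0,0,0.6,0,0],
  [0,0,0,0,0.6,0,0],
  [0,0,0,0,0.6,0,0],
])

```text
clock: 14.85
eef_pos: [485.4, -25.9, 42.2]
eef_rot: [-73.2, 89.9, 156.1]
wrist_force: [-2.0, 1.9, 1.7]
opening: 0.1
```

```bash
python3 c2.py
```

```text
14.85 [485.36 -25.92  42.15] -130.6647858637117 [-1.99  1.91  1.65] tang -18.427992729648395 rad 45.95419437074366
(array([531.69,  -3.14]), 17, np.float64(-129.47), 1.41, 'direct t', -129.53, 'index', -130.23, 'diff', np.float64(-0.76))
(array([531.7 ,  -3.14]), 17, np.float64(-129.46), 1.39, 'direct t', -129.59, 'index', -130.16, 'diff', np.float64(-0.7))
```

step_arm([
  [0,0,0,0,0.2,0,0],
  [0,0,0,0,0.4,0,0],
  [0,0,0,0,0.6,0,0],
  [0,0,0,0,0.6,0,0],
  [0,0,0,0,0.6,0,0],
])

```text
clock: 15.37
eef_pos: [486.0, -26.7, 42.2]
eef_rot: [-42.7, 90.0, -173.4]
wrist_force: [-3.5, 2.0, 1.3]
opening: 0.1
```

```bash
python3 c2.py
```

```text
15.3667 [486.03 -26.66  42.18] -130.68669566304857 [-3.48  2.02  1.34] tang -17.440052230268186 rad 46.07600355005651
(array([531.78,  -3.1 ]), 17, np.float64(-129.47), 1.37, 'direct t', -129.56, 'index', -128.65, 'diff', np.float64(0.82))
(array([531.75,  -3.08]), 17, np.float64(-129.45), 1.37, 'direct t', -129.57, 'index', -128.48, 'diff', np.float64(0.97))
```

The jump was larger than commanded. I back off and check from both cameras with the hand away.

step_arm([
  [0,0,0,0,-3,0,0],
  [0,0,0,0,-9,0,0],
  [0,0,0,0,-14,0,0],
  [0,0,0,-10,-15,0,0],
  [0,0,0,-35,-15,0,0],
  [0,0,0,-70,-15,0,0],
  [0,0,0,-105,-15,0,0],
  [0,0,0,-130,-15,0,0],
  [0,0,0,-143,-15,0,0],
])

```text
clock: 16.22
eef_pos: [476.8, -17.3, 189.2]
eef_rot: [142.4, 89.7, 11.7]
wrist_force: [-0.4, -0.1, -0.3]
opening: -0.1
```

step_arm([
  [-4,0,0,-2,-15,-12,0],
  [-9,0,0,-4,-42,-31,0],
  [-14,0,0,-6,-69,-50,0],
  [-19,0,0,-8,-96,-70,0],
  [-24,0,0,-10,-123,-89,0],
  [-29,0,0,-12,-150,-109,0],
  [-34,0,0,-14,-177,-129,0],
  [-39,0,0,-16,-204,-148,0],
  [-44,0,0,-18,-231,-168,0],
  [-49,0,0,-20,-258,-187,0],
  [-54,0,0,-20,-285,-206,0],
  [-58,0,0,-20,-310,-225,0],
  [-60,0,0,-20,-325,-235,0],
  [-60,0,0,-20,-325,-235,0],
  [-60,0,0,-20,-325,-235,0],
])

```text
clock: 17.47
eef_pos: [381.4, 373.4, 205.5]
eef_rot: [22.2, 90.0, -48.4]
wrist_force: [0.3, -0.0, 0.2]
opening: -0.0
```

Run:
```python
from h import *
s=ctrl.read_state(); print(s["clock"],s["eef_pos"])
for n in("top","scene"):
    ims=[snap(n)[0] for _ in range(4)]; im=np.mean(ims,0).astype(np.uint8); np.savez(n+"9.npz",im=im)
    for gi in(-128,-129.5): print(n,lattice(im,n,gi))
```

```text
17.4667 [381.42539235 373.37479514 205.50107459]
top (array([529.33,  -3.08]), 24, np.float64(-129.43), 0.22, 'direct t', -129.35, 'index', -128.84, 'diff', np.float64(0.59))
top (array([529.33,  -3.08]), 24, np.float64(-129.43), 0.22, 'direct t', -129.35, 'index', -128.84, 'diff', np.float64(0.59))
scene (array([531.48,  -3.58]), 13, np.float64(-129.7), 0.09, 'direct t', -129.63, 'index', -128.83, 'diff', np.float64(0.87))
scene (array([531.48,  -3.58]), 13, np.float64(-129.7), 0.09, 'direct t', -129.63, 'index', -128.83, 'diff', np.float64(0.87))
```

Both cameras now read +0.5° to +0.9°, so I have slightly over-corrected. One last fine nudge of about 0.65° clockwise, using the TCP's tangential position as the fine gauge.

Run:
```python
from h import *
np.set_printoptions(suppress=True,precision=1)
p=contact(-128.8,12,r=46,z=185); print(p,rel(p,-129))
```

```text
[523.9 -57.7 185. ] [ 58.2  -0.   -0.   20.4  -7.7 452.9]
```

step_arm([
  [3,0,0,0,0,15,0],
  [7,0,0,2,-1,47,0],
  [11,0,0,4,-2,80,0],
  [15,0,0,5,-2,114,0],
  [19,0,0,6,-3,148,0],
  [23,0,0,8,-3,182,0],
  [27,0,0,9,-4,216,0],
  [31,0,0,10,-4,250,0],
  [35,0,0,12,-5,284,0],
  [39,0,0,13,-5,318,0],
  [43,0,0,14,-6,352,0],
  [47,0,0,15,-6,386,0],
  [51,0,0,17,-7,416,0],
  [55,0,0,19,-8,438,0],
  [58,0,0,20,-8,450,0],
  [58,0,0,20,-8,453,0],
  [58,0,0,20,-8,453,0],
  [58,0,0,20,-8,453,0],
])

```text
clock: 19.37
eef_pos: [523.7, -55.3, 185.1]
eef_rot: [-102.6, 89.9, 128.8]
wrist_force: [0.9, 1.0, 0.3]
opening: 0.1
```

Run:
```python
from h import *
np.set_printoptions(suppress=True,precision=1)
s,R,za=tool(); print(s["clock"],s["qpos"],s["eef_pos"],za)
p=contact(-128.8,3,r=46,z=42); print(p,rel(p,-129))
```

```text
19.3667 [ -35.1   23.    47.5  111.   -20.7   54.9 -106.2] [523.7 -55.3 185.1] -128.51626980958167
[516.8 -52.1  42. ] [  0.5  -0.    0.1 143.1  -7.2   1.8]
```

step_arm([
  [0,0,0,15,0,2,0],
  [0.5,0,0,40,0,2,0],
  [0.5,0,0,70,0,2,0],
  [0.5,0,0,100,0,2,0],
  [0.5,0,0,120,0,2,0],
  [0.5,0,0,133,0,2,0],
  [0.5,0,0,140,0,2,0],
  [0.5,0,0,143,0,2,0],
  [0.5,0,0,143,-3,2,0],
  [0.5,0,0,143,-5,2,0],
  [0.5,0,0,143,-7,2,0],
  [0.5,0,0,143,-8,2,0],
  [0.5,0,0,143,-8,2,0],
  [0.5,0,0,143,-8,2,0],
  [0.5,0,0,143,-8,2,0],
])

```text
clock: 20.62
eef_pos: [516.7, -53.4, 42.6]
eef_rot: [138.3, 90.0, 9.1]
wrist_force: [-0.2, 0.2, 0.3]
opening: 0.3
```

```bash
sed -i 's/-130.7/-129.45/' c2.py; python3 c2.py
```

```text
20.6167 [516.69 -53.44  42.61] -129.17690292439212 [-0.21  0.2   0.34] tang 22.24741992801116 rad 46.883838575412355
(array([532.05,  -3.  ]), 14, np.float64(-129.28), 1.11, 'direct t', -129.64, 'index', -128.92, 'diff', np.float64(0.36))
(array([532.05,  -2.96]), 14, np.float64(-129.28), 1.01, 'direct t', -129.62, 'index', -128.89, 'diff', np.float64(0.39))
```

step_arm([
  [0,0,0,0,-1,0,0],
  [0,0,0,0,-2,0,0],
  [0,0,0,0,-3,0,0],
  [0,0,0,0,-4,0,0],
  [0,0,0,0,-4.5,0,0],
  [0,0,0,0,-4.5,0,0],
  [0,0,0,0,-4.5,0,0],
  [0,0,0,0,-4.5,0,0],
])

```text
clock: 21.38
eef_pos: [513.0, -50.7, 42.3]
eef_rot: [85.4, 90.0, -43.7]
wrist_force: [0.7, -1.5, 0.0]
opening: -0.0
```

```bash
python3 c2.py
```

```text
21.3833 [513.05 -50.7   42.3 ] -129.1808108210408 [ 0.68 -1.47  0.01] tang 17.69631486152009 rad 47.08411025072006
(array([532.03,  -3.03]), 14, np.float64(-129.32), 1.02, 'direct t', -129.65, 'index', -128.88, 'diff', np.float64(0.44))
(array([531.74,  -3.28]), 15, np.float64(-129.52), 1.03, 'direct t', -129.63, 'index', -128.83, 'diff', np.float64(0.69))
```

step_arm([
  [0,0,0,0,-0.2,0,0],
  [0,0,0,0,-0.4,0,0],
  [0,0,0,0,-0.5,0,0],
  [0,0,0,0,-0.5,0,0],
  [0,0,0,0,-0.5,0,0],
  [0,0,0,0,-0.5,0,0],
  [0,0,0,0,-0.5,0,0],
])

```text
clock: 22.07
eef_pos: [512.7, -50.5, 42.4]
eef_rot: [91.4, 90.0, -37.8]
wrist_force: [2.2, -2.4, -0.2]
opening: 0.1
```

```bash
python3 c2.py
```

```text
22.0667 [512.73 -50.49  42.35] -129.1876430958423 [ 2.2  -2.37 -0.22] tang 17.318020009318747 rad 47.12629064675732
(array([531.95,  -3.04]), 14, np.float64(-129.35), 1.01, 'direct t', -129.67, 'index', -129.04, 'diff', np.float64(0.31))
(array([532.02,  -3.04]), 14, np.float64(-129.32), 0.97, 'direct t', -129.73, 'index', -129.14, 'diff', np.float64(0.18))
```

step_arm([
  [0,0,0,0,-0.1,0,0],
  [0,0,0,0,-0.2,0,0],
  [0,0,0,0,-0.3,0,0],
  [0,0,0,0,-0.3,0,0],
  [0,0,0,0,-0.3,0,0],
  [0,0,0,0,-0.3,0,0],
])

```text
clock: 22.67
eef_pos: [512.4, -50.2, 42.4]
eef_rot: [96.5, 90.0, -32.7]
wrist_force: [1.7, -3.8, -0.0]
opening: -0.2
```

```bash
python3 c2.py
```

```text
22.6667 [512.36 -50.23  42.35] -129.1893417074325 [ 1.74 -3.77 -0.04] tang 16.86531619336093 rad 47.16252516138534
(array([531.66,  -3.32]), 15, np.float64(-129.56), 1.02, 'direct t', -129.61, 'index', -129.71, 'diff', np.float64(-0.15))
(array([531.63,  -3.27]), 15, np.float64(-129.53), 1.02, 'direct t', -129.57, 'index', -129.64, 'diff', np.float64(-0.11))
```

The reading is now within about 0.1°. I retreat and make the final check.

step_arm([
  [0,0,0,0,3,0,0],
  [0,0,0,0,10,0,0],
  [0,0,0,0,18,0,0],
  [0,0,0,-10,20,0,0],
  [0,0,0,-35,20,0,0],
  [0,0,0,-70,20,0,0],
  [0,0,0,-105,20,0,0],
  [0,0,0,-130,20,0,0],
  [0,0,0,-140,20,0,0],
])

```text
clock: 23.52
eef_pos: [529.9, -63.6, 186.6]
eef_rot: [134.7, 89.7, 5.4]
wrist_force: [-0.3, 0.5, 0.6]
opening: 0.2
```

step_arm([
  [-4,0,0,-2,-15,-8,0],
  [-9,0,0,-4,-45,-24,0],
  [-14,0,0,-6,-75,-40,0],
  [-19,0,0,-8,-106,-56,0],
  [-24,0,0,-10,-137,-72,0],
  [-29,0,0,-12,-168,-88,0],
  [-34,0,0,-14,-199,-104,0],
  [-39,0,0,-16,-230,-120,0],
  [-44,0,0,-18,-261,-136,0],
  [-49,0,0,-20,-292,-152,0],
  [-54,0,0,-20,-323,-168,0],
  [-58,0,0,-20,-354,-184,0],
  [-60,0,0,-20,-380,-198,0],
  [-60,0,0,-20,-395,-208,0],
  [-60,0,0,-20,-395,-208,0],
  [-60,0,0,-20,-395,-208,0],
])

```text
clock: 24.85
eef_pos: [352.3, 348.5, 202.0]
eef_rot: [-47.4, 89.9, -116.5]
wrist_force: [0.7, 0.6, -0.8]
opening: 0.0
```

Run:
```python
from h import *
s=ctrl.read_state(); print(s["clock"],s["eef_pos"])
for n in("top","scene"):
    ims=[snap(n)[0] for _ in range(4)]; im=np.mean(ims,0).astype(np.uint8)
    print(n,lattice(im,n,-129.5)); I=im if n=="top" else I
c=cv2.resize(I[140:280,215:355,::-1],(420,420),interpolation=cv2.INTER_CUBIC)
d=cv2.resize(im[170:270,250:370,::-1],None,fx=4.2,fy=4.2,interpolation=cv2.INTER_CUBIC)[:420,120:500]
cv2.imwrite("pics/final.png",np.hstack([c,d]))
```

```text
24.85 [352.31475561 348.47175771 201.96472014]
top (array([529.34,  -3.04]), 24, np.float64(-129.39), 0.21, 'direct t', -129.34, 'index', -129.8, 'diff', np.float64(-0.41))
scene (array([531.48,  -3.57]), 13, np.float64(-129.7), 0.08, 'direct t', -129.63, 'index', -129.75, 'diff', np.float64(-0.05))
```

View pics/final.png

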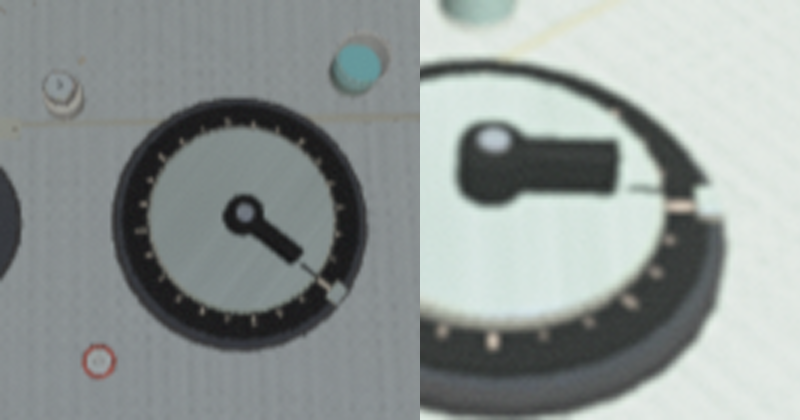

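The index (315,275 in the top half) runs straight into the target line (325,284) and tab. The cameras read -0.4° (top) and -0.05° (scene). The bottle, beaker and filter stand where they were, and the hand is clear, so I hand in.

```bash
python3 -c "
from station import ctrl
print(ctrl.hand_in())"
```

```text
the job is handed in; nothing more can be done
None
```

The dial is set to the target line and the job is handed in, at about 25 s of the 51 s allowed. I pushed the bar about 140° clockwise with the shut fingertips, without gripping it. The first pass overshot by about 1.2°, so I nudged it back, then made one last fine push clockwise.

**Alignment:** with the hand clear, the index against the target read -0.4° from the top camera and -0.05° from the scene camera. The cameras differ by about 0.35° (roughly 0.5 mm at the rim), which is within what I can measure. Both earlier hand-clear checks showed a similar spread.

**Surroundings:** the final picture shows the bottle, filter and beaker standing where they were, judged by eye. The hand was about 400 mm from the stage, touching nothing. Wrist force readings during the pushes were about 4 N.

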